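# Canisters back on their own coasters

### The job

The four white canisters have ended up on one another's coasters. Rearrange them so that each stands upright in the middle of the walnut coaster that has its own outline (large round on large round, small round on small round, square on square, oblong on oblong), the square and the oblong one lined up with the sides of their coasters; the bare tile is there to park a canister on the way. Do not tip the canisters or let them drop, and leave the drinking glass where it is.

Things in the scene. Friction and masses are not known exactly. Their poses are not given: they have to be found in the camera images.
- can_large_round: Large round canister, diameter 64 mm, sides 90 mm high, 114 mm to the top of its knob, about 0.4 kg. White stoneware, flat wooden lid of the same outline inset 3 mm, small brass knob (16 mm across, 14 mm high); the lid is fixed to the body and does not come off. Straight upright sides. Origin: centre of the underside, z up.
- can_small_round: Small round canister, diameter 42 mm, sides 80 mm high, 104 mm to the top of its knob, about 0.2 kg. White stoneware, flat wooden lid of the same outline inset 3 mm, small brass knob (16 mm across, 14 mm high); the lid is fixed to the body and does not come off. Straight upright sides. Origin: centre of the underside, z up.
- can_square: Square canister, 56 x 56 mm, sides 75 mm high, 99 mm to the top of its knob, about 0.4 kg. White stoneware, flat wooden lid of the same outline inset 3 mm, small brass knob (16 mm across, 14 mm high); the lid is fixed to the body and does not come off. Straight upright sides. Origin: centre of the underside, z up. x and y run along its sides.
- can_oblong: Oblong canister, 72 mm long (its x axis) by 40 mm wide (its y axis), sides 85 mm high, 109 mm to the top of its knob, about 0.35 kg. White stoneware, flat wooden lid of the same outline inset 3 mm, small brass knob (16 mm across, 14 mm high); the lid is fixed to the body and does not come off. Straight upright sides. Origin: centre of the underside, z up.
- coaster_large_round: Large round coaster of dark walnut, a flat disc of diameter 124 mm, 10 mm thick, no rim, fixed to the worktop. Origin: centre of the underside, on the worktop.
- coaster_small_round: Small round coaster of dark walnut, a flat disc of diameter 88 mm, 10 mm thick, no rim, fixed to the worktop. Origin: centre of the underside, on the worktop.
- coaster_square: Square coaster of dark walnut, flat, 96 x 96 mm, 10 mm thick, no rim, fixed to the worktop. Origin: centre of the underside; x and y along its sides.
- coaster_oblong: Oblong coaster of dark walnut, flat, 122 mm long (its x axis) by 76 mm wide (its y axis), 10 mm thick, no rim, fixed to the worktop. Origin: centre of the underside.
- tile: Bare glazed tile, 130 x 130 mm, 10 mm thick, flat, fixed to the worktop, empty at the start: the free spot. At the start every coaster carries one wrong canister. The tile and the four coasters lie at least 135 mm apart, centre to centre; only flat things (a spoon) lie between them. Origin: centre of the underside; x and y along its sides.
- glass: Tumbler of greenish glass standing on the worktop, open at the top, 66 mm across the rim, 95 mm high, at least 110 mm from the centre of any coaster or the tile; a bystander, to be left alone. A red apple, 74 mm wide and 67 mm high, stands about as far out on the other side; a fruit bowl and plates stand farther away from the robot. Origin: centre of the underside.

How it is judged:
At the end, for the whole second after the job is handed in: Each canister stands released and at rest on the coaster of its own outline: centres within 15 mm, underside within 4 mm of its top, tilt under 0.1 rad; oblong: long axis within 0.26 rad of the coaster's; square: sides within 0.26 rad (any quarter turn) (horizontal distance between can_large_round and coaster_large_round below 0.015 m and height (world z) of can_large_round between 0.006 and 0.014 m and angle between each of can_large_round, can_small_round, can_square, can_oblong's own z axis and vertical below 0.1 rad and linear speed of each of can_large_round, can_small_round, can_square, can_oblong below 0.03 m/s and contact force between the fingers and can_large_round below 0.1 N and horizontal distance between can_small_round and coaster_small_round below 0.015 m and height (world z) of can_small_round between 0.006 and 0.014 m and contact force between the fingers and can_small_round below 0.1 N and horizontal distance between can_square and coaster_square below 0.015 m and height (world z) of can_square between 0.006 and 0.014 m and contact force between the fingers and can_square below 0.1 N and horizontal distance between can_oblong and coaster_oblong below 0.015 m and height (world z) of can_oblong between 0.006 and 0.014 m and contact force between the fingers and can_oblong below 0.1 N and angle between the x axis of can_oblong and the x axis of coaster_oblong, either way round below 0.26 rad and (angle between the x axis of can_square and the x axis of coaster_square, either way round below 0.26 rad or angle between the x axis of can_square and the y axis of coaster_square, either way round below 0.26 rad)); the robot touches nothing.
It fails at once if a canister is tipped by more than 0.5 rad (angle between any of can_large_round, can_small_round, can_square, can_oblong's own z axis and vertical above 0.5 rad).
It fails at once if a canister is dropped (moves faster than 0.6 m/s while the fingers do not hold it) ((linear speed of can_large_round above 0.6 m/s and contact force between the fingers and can_large_round below 0.1 N) or (linear speed of can_small_round above 0.6 m/s and contact force between the fingers and can_small_round below 0.1 N) or (linear speed of can_square above 0.6 m/s and contact force between the fingers and can_square below 0.1 N) or (linear speed of can_oblong above 0.6 m/s and contact force between the fingers and can_oblong below 0.1 N)).
It fails at once if the drinking glass is moved by more than 30 mm or tipped by more than 0.3 rad (distance of glass from where it was at the start of the episode above 0.03 m or angle between glass's own z axis and vertical above 0.3 rad).
It also fails if it takes over 144 s, if anything falls off the work surface, if the arm or the gripper's body presses on something with over 40 N, if the wrist force passes 120 N, or if a joint passes its speed limit or range.

### The arm

A 7-joint arm with a two-finger parallel gripper is mounted at the origin on the work surface. World frame = base frame: x ahead of the robot, y to its left, z up, the work surface at z = 0. Lengths are in m, angles in rad, forces in N, time in s.
With the tool pointing down it reaches from about 0.4 to 0.85 m from the base axis. Payload 10.4 kg.
Tool frame: the origin (TCP) lies between the finger pads; the fingertips stand 14 mm ahead of it and the grasp point (between the pads) lies 5 mm behind it (r.finger_overhang is the z of the fingertips in the tool frame, in m); z points along the fingers, y is the line along which they close (so a half turn about z gives the same grasp; the last joint's range is limited). The gripper opens to 87 mm and grips with 3 to 60 N. Pads are 19 mm wide; open, the fingers measure 117 mm over their backs; the gripper's body (75 mm by 190 mm) begins 51 mm behind the grasp point.
Start: joints at [-1.253, 0.332, -0.065, 1.46, 0.022, 1.35, -0.088], TCP at [0.209, 0.589, 0.207] pointing down, gripper open.
Joint ranges: [-2.6, 2.6], [-0.5, 2.12], [-1.47, 1.34], [0.16, 2.42], [-1.27, 4.41], [0.06, 2.06], [-2.6, 2.6]. Speed limits (rad/s): [2.22, 2.22, 2.79, 2.79, 3.14, 3.14, 3.14].

### API

Orientations are given as a unit quaternion [x, y, z, w].
In Python, from bench import r, optics gives the robot as it stands.
- The arm moves only by the shell command python3 -m pendant 'ROWS' [FORCE]. ROWS is JSON, a list of rows, each a list of 7 numbers: the closure, from -1 (fully open) to 1 (shut), then the shift along the tool's x, y, z scaled (see below), then the turn, a rotation vector about the tool's x, y, z scaled (see below). In form: [[grip, x, y, z, rx, ry, rz], ...]. A call has 1 to 8 rows; each row is the pose to reach, as a shift and turn from the pose commanded when the call began, along the tool's axes at that moment; what a row does not reach only later rows make up. The controller multiplies each number of a shift by 0.3 m and each number of a turn by 120 degrees. A row lasts 1/8 s, in which the tool goes at most 62.5 mm and 10.7 degrees, less where a joint would pass 70% of its speed; a pose out of reach is approached as far as the arm can. A call with a number of a shift or a turn outside -1 to 1 is refused whole. A call with a gripper value outside its range is refused whole. The fingers move at their own pace and stop on an object; FORCE is the grip in N (left out, the last holds). Time passes only in rows, so rows that repeat a pose let the fingers close. It gives the time, the measured TCP pose, the force, the opening and the grip force at its end, in the units of the state.
- r.read_state(): the state, without advancing time (a new reading comes with each control period).
- optics.camera(name): name is "scene" or "top" or "wrist"; returns a dict with "pixels" (384x512x3 uint8, red, green, blue), "vfov" (degrees; the focal length in pixels is half the picture's height over the tangent of half this angle, whatever the lens; pixels are square), "cx", "cy" (the principal point, pixels), "rvec" (rotation vector, rad) and "tvec" (3), from world to camera coordinates, as OpenCV has them. Camera axes: x right, y down, z forward; pixel columns grow to the right and rows downward; lengths in m; the calibration is good to about 2 mm. A picture is of the moment at which its call begins. There is no depth.
- r.close_job(): hands the job in; it is judged then, once.
The state is a dict: "time": time; "joint_positions": joint angles; "joint_vel": joint speeds; "joint_torque": joint torques, N m; "ee_pos": TCP position; "eef_rot": TCP orientation; "ft_force": force on the tool from outside, world axes, zero at the start; "torque": the same for the moment, N m; "width": finger opening in m; "grip_force": force on a finger pad.
Only numpy, scipy, OpenCV 4.12 (cv2) and the standard library are available. Lean on these libraries where they do the work, as an engineer would, in place of code of your own. Each camera call takes 0.05 s, during which the arm holds its last target. There are 200 camera calls.

## Working session

There is one attempt and no reset: what is moved stays moved. The work goes in short steps, Python scripts to look and compute and a shell command to move; the robot and the scene stay as the last step left them, time stands still between calls to the robot, and variables do not carry over. Pictures are saved under pics/ and viewed, at most 14 in all, crops included, and the job is handed in when it is done.

```bash
mkdir -p pics; ls
python3 - <<'E'
from bench import r, optics
import cv2, numpy as np
print(r.read_state())
for n in ("scene","top"):
    c=optics.camera(n); print(n,{k:v for k,v in c.items() if k!="pixels"})
    np.savez(f"pics/{n}0.npz",**c)
    cv2.imwrite(f"pics/{n}0.png",cv2.resize(c["pixels"][...,::-1],(800,600),interpolation=cv2.INTER_CUBIC))
E
```

```text
pics
{'time': 0.0, 'joint_positions': array([-1.25263634,  0.33288946, -0.06468824,  1.46094302,  0.02162072,
        1.34987321, -0.08851001]), 'joint_vel': array([ 0.00041782,  0.00088186,  0.00132868,  0.00036278,  0.00043644,
        0.0005698 , -0.00079948]), 'joint_torque': array([ 6.29226470e-04, -6.23257327e+01,  2.47612823e-02, -3.89895988e+01,
       -6.13977271e-02,  3.98123183e-02,  1.06429079e-04]), 'ee_pos': array([0.20876254, 0.58867741, 0.20604213]), 'eef_rot': array([ 1.69554617e-01,  9.85520538e-01, -7.04361613e-04, -7.63142377e-05]), 'ft_force': array([ 0.59303469, -0.0207334 , -0.03813328]), 'torque': array([ 0.05366391,  0.03218611, -0.03130416]), 'grip_force': 0.0, 'width': 0.08700417965542932}
scene {'vfov': 54.463628880022334, 'cx': 253.17545867965327, 'cy': 191.73237516013984, 'rvec': array([ 1.89558158,  1.64978015, -0.61701246]), 'tvec': array([-0.10666684, -0.37993781,  1.44787378])}
top {'vfov': 42.62774925818133, 'cx': 261.53560426423354, 'cy': 185.98845770068309, 'rvec': array([ 2.2080897 , -2.14171408,  0.10812952]), 'tvec': array([1.33105772e-03, 5.60426679e-01, 1.35033913e+00])}
```

View pics/top0.png

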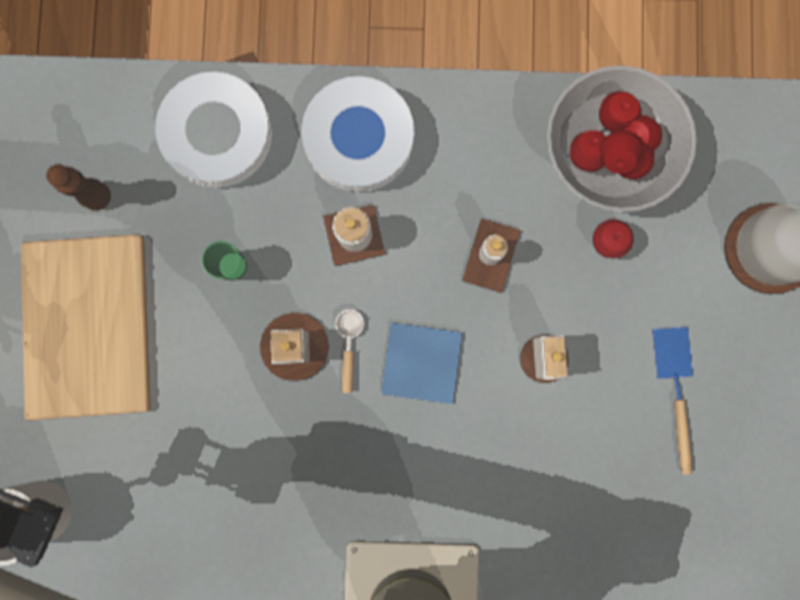

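View pics/scene0.png

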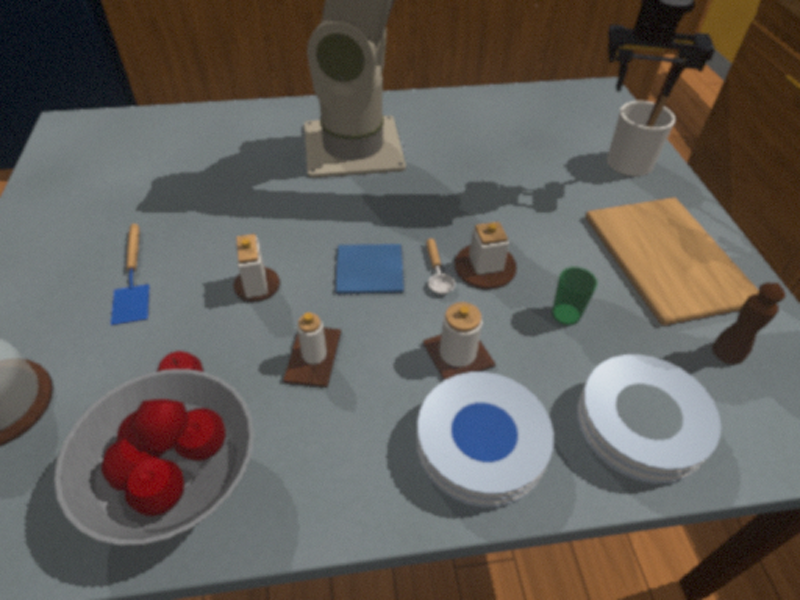

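The top view shows the large round canister on the square coaster (352,232) and the square one on the large round coaster (290,345). The small round one is on the oblong coaster (492,250) and the oblong one on the small round coaster (548,357). The tile is at (422,362), the glass at (224,260). So this is two swaps through the tile.

```bash
cat > h.py <<'E'
import numpy as np, cv2
def K(c):
    f=c["pixels"].shape[0]/2/np.tan(np.radians(float(c["vfov"]))/2)
    return np.array([[f,0,c["cx"]],[0,f,c["cy"]],[0,0,1.]])
def cast(c,uv,z):
    R=cv2.Rodrigues(np.array(c["rvec"]))[0]; t=np.array(c["tvec"]); o=-R.T@t
    uv=np.atleast_2d(uv).astype(float)
    d=(R.T@np.linalg.inv(K(c))@np.c_[uv,np.ones(len(uv))].T).T
    return (o+d*((z-o[2])/d[:,2:]))[:,:2]
def proj(c,p):
    return cv2.projectPoints(np.array(p,float).reshape(-1,3),np.array(c["rvec"]),np.array(c["tvec"]),K(c),None)[0].reshape(-1,2)
E
python3 - <<'E'
import numpy as np,cv2
from h import *
C={n:dict(np.load(f"pics/{n}0.npz")) for n in("scene","top")}
t=C["top"]
roi={"LRC":(290,345),"SqC":(352,232),"ObC":(492,250),"SRC":(548,357),"tile":(422,362)}
ctr={k:cast(t,np.array(v)/1.5625,.05)[0] for k,v in roi.items()}
H={"LRC":.095,"SqC":.11,"ObC":.10,"SRC":.105}
for n,c in C.items():
    im=c["pixels"].astype(int); R,G,B=im[...,0],im[...,1],im[...,2]
    yy,xx=np.mgrid[:384,:512]
    uv=np.c_[xx.ravel(),yy.ravel()]
    brown=(R>1.35*B)&(R>G*1.05)
    for k,p in ctr.items():
        g=cast(c,uv,.05).reshape(384,512,2); near=np.hypot(*(g-p).transpose(2,0,1))<.1
        if n=="scene" and k in("ObC","SRC"): pass
        if k=="tile": masks={"tile":((B>1.3*R)&near,.01)}
        else: masks={"coaster":(brown&near&(R<125),.01),"lid":(brown&near&(R>=140),H[k])}
        for m,(mk,z) in masks.items():
            mk=cv2.morphologyEx(mk.astype(np.uint8),cv2.MORPH_OPEN,np.ones((2,2)))
            cs=cv2.findContours(mk,cv2.RETR_EXTERNAL,cv2.CHAIN_APPROX_NONE)[0]
            cs=[a for a in cs if len(a)>8]
            if not cs: print(n,k,m,"none",im[tuple(np.array(roi[k])[::-1]*16//25)]);continue
            pts=cv2.convexHull(np.vstack(cs)).reshape(-1,2)
            w=(cast(c,pts,z)*1000).astype(np.float32)
            rc=cv2.minAreaRect(w); ci=cv2.minEnclosingCircle(w)
            print(n,k,m,mk.sum(),"rect",np.round(rc[0],1),np.round(rc[1],1),round(rc[2],1),"circ",np.round(ci[0],1),round(2*ci[1],1))
d=t["pixels"][120:250,150:390]
cv2.imwrite("pics/crop.png",cv2.resize(d[...,::-1],None,fx=3.3,fy=3.3,interpolation=cv2.INTER_NEAREST))
E
```

```text
scene LRC coaster 478 rect [443.5 220.4] [160.1 119.4] 9.5 circ [437.9 233.5] 170.9
scene LRC lid 120 rect [457.8 224.2] [46.2 46.2] 4.5 circ [456.9 223.6] 58.5
scene SqC coaster 342 rect [647.4 120.3] [128.4  95.8] 11.2 circ [648.5 123.6] 147.5
scene SqC lid 262 rect [664.4 122.5] [55.9 52.9] 82.4 circ [666.9 123.1] 58.2
scene ObC coaster 632 rect [ 630.7 -125.9] [ 77.2 134.5] 75.6 circ [ 630.9 -126.1] 147.2
scene ObC lid 83 rect [ 636.6 -122.1] [27.8 33.8] 86.7 circ [ 636.5 -122.9] 37.5
scene SRC coaster 179 rect [ 420.8 -223.2] [ 81.1 148. ] 85.3 circ [ 419.4 -235.5] 157.6
scene SRC lid 169 rect [ 453.6 -226.8] [66.3 34.2] 5.4 circ [ 454.1 -226.3] 71.2
scene tile tile 1197 rect [435.7  -6. ] [131.7 126.4] 82.6 circ [426.6  -4.9] 162.1
top LRC coaster 898 rect [452.7 219. ] [114.9 118.1] 1.8 circ [452.4 218.9] 121.3
top LRC lid 346 rect [454.5 183.2] [ 50.  126.7] 1.7 circ [451.8 182. ] 132.2
top SqC coaster 461 rect [658.6 119.2] [93.1 93. ] 14.8 circ [658.7 118.6] 126.4
top SqC lid 343 rect [660.9 118.8] [53.6 53. ] 2.0 circ [660.8 118.8] 57.8
top ObC coaster 779 rect [ 629.4 -132.1] [ 74.  119.1] 74.5 circ [ 629.5 -131.7] 136.0
top ObC lid 129 rect [ 632.7 -129.4] [32.4 32. ] 1.2 circ [ 633.1 -129.6] 35.4
top SRC coaster 162 rect [ 440.7 -200.4] [67.5 23.1] 5.6 circ [ 441.7 -210.1] 67.6
top SRC lid 317 rect [ 447.6 -232.5] [63.4 34.1] 5.0 circ [ 447.5 -232.4] 67.6
top tile tile 2111 rect [430.4 -10.7] [129.2 128.2] 83.9 circ [430.2 -10.4] 177.3
```

View pics/crop.png

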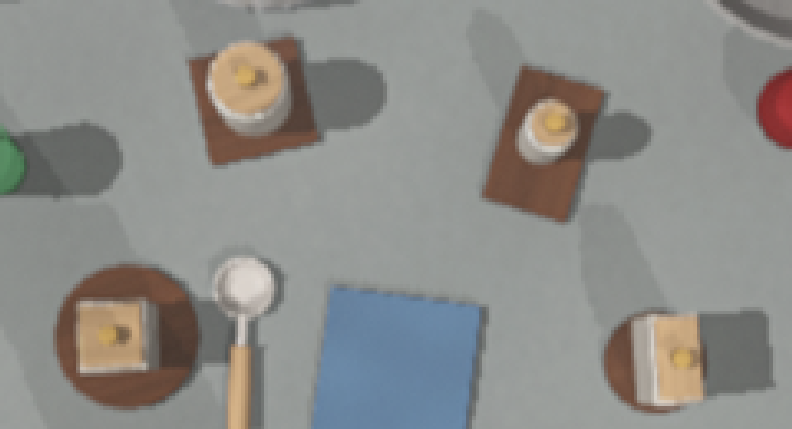

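The crop confirms the layout; the coaster under the oblong canister, at (655,360) in the crop, is partly hidden on its right side. I'll move over the first canister to look with the wrist camera and cross-check the calibration.

```bash
cat >> h.py <<'E'
from scipy.spatial.transform import Rotation as Ro
def plan(x,y,z,ang,s=None):
    "row numbers (scaled) from present pose to TCP x,y,z, closing axis at ang deg (mod 180), tool down"
    from bench import r
    s=s or r.read_state(); R=Ro.from_quat(s["eef_rot"]); p=s["ee_pos"]
    best=None
    for a in (ang,ang+180):
        a=np.radians(a); ty=np.array([np.cos(a),np.sin(a),0]); tz=np.array([0,0,-1.]); tx=np.cross(ty,tz)
        rv=(R.inv()*Ro.from_matrix(np.c_[tx,ty,tz])).as_rotvec()
        if best is None or np.linalg.norm(rv)<np.linalg.norm(best): best=rv
    sh=R.inv().apply(np.array([x,y,z])-p)
    print("shift",np.round(sh/.3,3),"turn",np.round(np.degrees(best)/120,3),"rows>=",round(max(np.linalg.norm(sh)/.0625,np.degrees(np.linalg.norm(best))/10.7),1))
def st():
    from bench import r
    s=r.read_state(); ty=Ro.from_quat(s["eef_rot"]).apply([0,1,0])
    print("t",round(s["time"],2),"p",np.round(s["ee_pos"],4),"ang",round(np.degrees(np.arctan2(ty[1],ty[0]))%180,1),"F",np.round(s["ft_force"],1),"w",round(s["width"],4),"g",round(s["grip_force"],1),"q",np.round(s["joint_positions"],2))
E
python3 -c "
from h import *
plan(.40,.22,.28,92);plan(.36,-.05,.33,90)"
```

```text
shift [-1.012 -0.946 -0.245] turn [-0.001 -0.    -0.179] rows>= 6.8
shift [-1.187 -1.839 -0.411] turn [-0.001 -0.    -0.163] rows>= 10.7
```

```bash
python3 -m pendant '[[-1,-0.1,-0.1,-0.1,0,0,-0.03],[-1,-0.24,-0.22,-0.2,0,0,-0.08],[-1,-0.4,-0.38,-0.245,0,0,-0.13],[-1,-0.56,-0.52,-0.245,0,0,-0.179],[-1,-0.72,-0.68,-0.245,0,0,-0.179],[-1,-0.88,-0.82,-0.245,0,0,-0.179],[-1,-0.98,-0.94,-0.245,0,0,-0.179],[-1,-0.98,-0.94,-0.245,0,0,-0.179]]'
python3 - <<'E'
from h import *
from bench import r,optics
st()
c=optics.camera("wrist"); np.savez("pics/w1.npz",**c)
cv2.imwrite("pics/w1.png",cv2.resize(c["pixels"][...,::-1],(800,600),interpolation=cv2.INTER_CUBIC))
R=cv2.Rodrigues(c["rvec"])[0];print("cam",-R.T@c["tvec"],"fwd",R[2],c["vfov"])
E
```

```text
time: 1.1
ee_pos: [0.3936, 0.2205, 0.2805]
eef_rot: [-0.013, 1.0, 0.0, 0.0]
ft_force: [-1.2, 0.3, 0.2]
width: 0.0873
grip_force: 0.0
t 1.1 p [0.3936 0.2205 0.2805] ang 91.5 F [-1.2  0.3  0.2] w 0.0873 g 0.0 q [-0.83 -0.1   0.2   1.78  0.02  1.46  0.97]
cam [0.32296596 0.21823191 0.45858611] fwd [ 0.25627836  0.00692111 -0.96657824] 69.6209659516607
```

View pics/w1.png

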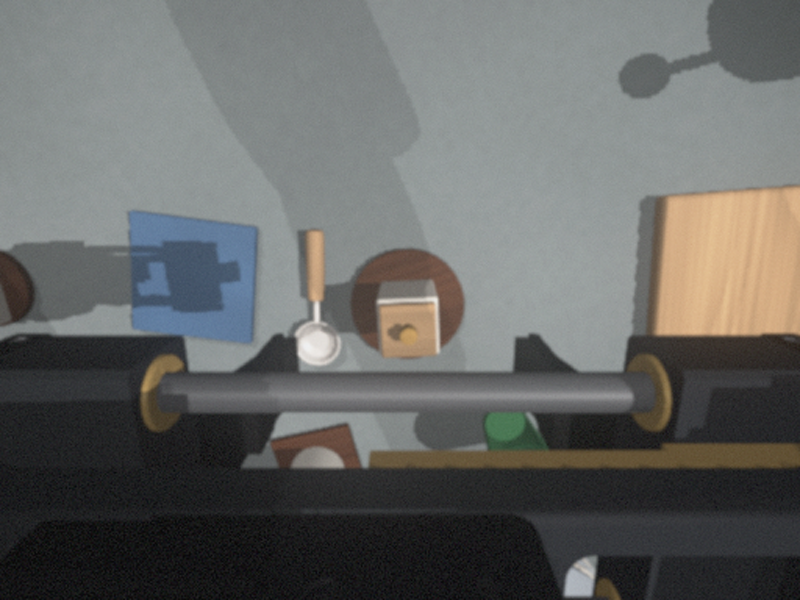

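The wrist view shows the large round coaster at (408,303) with the square canister's lid at (407,328), and the tile at (193,277). I'll measure these to compare the three cameras.

```bash
cat >> h.py <<'E'
def meas(c,name,box,z,kind):
    "box in 800x600 picture px; contour hull cast on plane z -> rect / circle in mm"
    im=c["pixels"].astype(int); R,G,B=im[...,0],im[...,1],im[...,2]
    brown=(R>1.35*B)&(R>G*1.05)
    m={"tile":B>1.3*R,"coaster":brown&(R<125),"lid":brown&(R>=130),"white":(im.min(2)>125),"can":(im.min(2)>125)|(brown&(R>=130))}[kind]
    x0,y0,x1,y1=(np.array(box)/1.5625).astype(int); k=np.zeros(m.shape,np.uint8); k[y0:y1,x0:x1]=m[y0:y1,x0:x1]
    k=cv2.morphologyEx(k,cv2.MORPH_OPEN,np.ones((2,2)))
    cs=cv2.findContours(k,cv2.RETR_EXTERNAL,cv2.CHAIN_APPROX_NONE)[0]
    pts=cv2.convexHull(np.vstack([a for a in cs if len(a)>8])).reshape(-1,2)
    w=(cast(c,pts,z)*1000).astype(np.float32); rc=cv2.minAreaRect(w); ci=cv2.minEnclosingCircle(w)
    print(name,kind,"rect",np.round(rc[0],1),np.round(rc[1],1),round(rc[2],1),"circ",np.round(ci[0],1),round(2*ci[1],1))
    return w
E
python3 - <<'E'
from h import *
C={n:dict(np.load(f"pics/{f}.npz")) for n,f in(("w","w1"),("t","top0"),("s","scene0"))}
meas(C["w"],"w",(100,190,270,350),.01,"tile"); 
meas(C["t"],"t",(360,300,480,420),.01,"tile")
meas(C["s"],"s",(320,230,420,305),.01,"tile")
meas(C["w"],"w LRC",(345,235,470,361),.01,"coaster")
meas(C["t"],"t LRC",(250,300,335,390),.01,"coaster")
meas(C["s"],"s LRC",(450,230,520,290),.01,"coaster")
meas(C["w"],"w Sq",(370,270,445,361),.095,"lid")
meas(C["t"],"t Sq",(260,320,312,370),.095,"lid")
meas(C["s"],"s Sq",(465,215,515,255),.095,"lid")
# knob centroids, triangulate base check
w=C["w"];print("knob px->w",cast(w,np.array([[409,333]])/1.5625,.109),"t",cast(C["t"],np.array([[289,345]])/1.5625,.109),"s",cast(C["s"],np.array([[491,229]])/1.5625,.109))
E
```

```text
w tile rect [433.4  -4.3] [130.4 131.7] 83.9 circ [431.7  -4.8] 179.4
t tile rect [430.4 -10.7] [129.2 128.2] 83.9 circ [430.2 -10.4] 177.3
s tile rect [439.8  -5.8] [133.  134.5] 82.6 circ [439.4  -6.1] 179.6
w LRC coaster rect [447.2 228.3] [105.1 109.9] 4.3 circ [454.7 224.6] 120.8
t LRC coaster rect [452.7 219. ] [114.9 118.1] 1.8 circ [452.4 218.9] 121.3
s LRC coaster rect [445.3 220.7] [156.5 119.4] 9.5 circ [440.7 230.4] 170.7
w Sq lid rect [453.7 224.8] [50.1 48.2] 4.3 circ [453.3 224.9] 65.9
t Sq lid rect [453.1 221.6] [50.  50.1] 2.5 circ [453.  221.2] 66.7
s Sq lid rect [457.8 224.2] [47.4 46.5] 4.5 circ [457.5 224.2] 58.5
knob px->w [[0.4495367  0.22471979]] t [[0.45492921 0.21567554]] s [[0.46409943 0.21879475]]
```

The cameras differ by about 5 mm. Scene and wrist agree in y, so I apply an offset of about (+2, +5) mm to the top view. Next is the square canister.

```bash
python3 -c "
from h import *
plan(.454,.225,.13,94);plan(.454,.225,.066,94)"
```

```text
shift [-0.206 -0.001  0.501] turn [ 0.    -0.    -0.019] rows>= 2.6
shift [-0.206 -0.001  0.715] turn [ 0.    -0.    -0.019] rows>= 3.6
```

```bash
python3 -m pendant '[[-1,-0.1,0,0.12,0,0,-0.01],[-1,-0.206,0,0.28,0,0,-0.02],[-1,-0.206,0,0.42,0,0,-0.02],[-1,-0.206,0,0.54,0,0,-0.02],[-1,-0.206,0,0.62,0,0,-0.02],[-1,-0.206,0,0.68,0,0,-0.02],[-1,-0.206,0,0.712,0,0,-0.02],[-1,-0.206,0,0.712,0,0,-0.02]]' 25
python3 -m pendant '[[0,0,0,0,0,0,0],[0.5,0,0,0,0,0,0],[1,0,0,0,0,0,0],[1,0,0,0,0,0,0],[1,0,0,0,0,0,0],[1,0,0,0,0,0,0],[1,0,0,0,0,0,0],[1,0,0,0,0,0,0]]' 25
python3 -c "
from h import *
st();plan(.4325,-.0055,.130,94)"
```

```text
time: 2.15
ee_pos: [0.4529, 0.2277, 0.0663]
eef_rot: [-0.039, 0.999, -0.0, -0.001]
ft_force: [0.2, 0.4, -0.7]
width: 0.0872
grip_force: 0.0
time: 3.15
ee_pos: [0.4538, 0.2268, 0.067]
eef_rot: [-0.038, 0.999, -0.0, 0.0]
ft_force: [0.2, -3.9, 5.7]
width: 0.0551
grip_force: 25.1
t 3.15 p [0.4538 0.2268 0.067 ] ang 94.3 F [ 0.2 -3.9  5.7] w 0.0551 g 25.1 q [-0.78  0.2   0.25  1.94 -0.06  1.    1.14]
shift [ 0.129 -0.767 -0.21 ] turn [-0.     0.     0.003] rows>= 3.9
```

```bash
python3 -m pendant '[[1,0,0,-0.03,0,0,0],[1,0,0,-0.09,0,0,0],[1,0,0,-0.15,0,0,0],[1,0.01,-0.03,-0.2,0,0,0],[1,0.02,-0.09,-0.21,0,0,0],[1,0.03,-0.18,-0.21,0,0,0],[1,0.045,-0.28,-0.21,0,0,0],[1,0.065,-0.38,-0.21,0,0,0]]'
python3 -m pendant '[[1,0.016,-0.1,0,0,0,0],[1,0.032,-0.19,0,0,0,0],[1,0.046,-0.27,0,0,0,0],[1,0.056,-0.33,0,0,0,0],[1,0.062,-0.37,0,0,0,0],[1,0.064,-0.387,0,0,0,0],[1,0.064,-0.387,0,0,0,0],[1,0.064,-0.387,0,0,0,0]]'
python3 -m pendant '[[1,0,0,0.04,0,0,0],[1,0,0,0.1,0,0,0],[1,0,0,0.15,0,0,0],[1,0,0,0.18,0,0,0],[1,0,0,0.195,0,0,0],[1,0,0,0.202,0,0,0],[1,0,0,0.206,0,0,0],[1,0,0,0.206,0,0,0]]'
python3 -c "
from h import *
st()"
```

```text
time: 4.15
ee_pos: [0.4419, 0.1097, 0.1291]
eef_rot: [-0.038, 0.999, -0.0, -0.0]
ft_force: [0.3, -0.0, -4.0]
width: 0.055
grip_force: 25.0
time: 5.15
ee_pos: [0.4325, -0.0046, 0.1297]
eef_rot: [-0.039, 0.999, 0.0, -0.0]
ft_force: [0.9, -0.2, -4.0]
width: 0.0547
grip_force: 25.0
time: 6.15
ee_pos: [0.4326, -0.0052, 0.0682]
eef_rot: [-0.038, 0.999, 0.0, 0.0]
ft_force: [-0.2, -0.3, -3.9]
width: 0.0549
grip_force: 25.0
t 6.15 p [ 0.4326 -0.0052  0.0682] ang 94.3 F [-0.2 -0.3 -3.9] w 0.0549 g 25.0 q [-0.55  0.03  0.47  2.13 -0.02  0.98  1.57]
```

```bash
python3 -m pendant '[[1,0,0,0.004,0,0,0],[1,0,0,0.007,0,0,0],[1,0,0,0.007,0,0,0],[0,0,0,0.007,0,0,0],[-1,0,0,0.007,0,0,0],[-1,0,0,0.007,0,0,0],[-1,0,0,0.007,0,0,0],[-1,0,0,0.007,0,0,0]]'
python3 -m pendant '[[-1,0,0,-0.05,0,0,0],[-1,0,0,-0.15,0,0,0],[-1,0,0,-0.28,0,0,0],[-1,0,0,-0.4,0,0,0],[-1,0,0,-0.5,0,0,0],[-1,0,0,-0.58,0,0,0],[-1,0,0,-0.6,0,0,0],[-1,0,0,-0.6,0,0,0]]'
python3 - <<'E'
from h import *
from bench import optics
st(); plan(.59,.1235,.25,90)
for n in("top","wrist","scene"):
    c=optics.camera(n); np.savez(f"pics/{n}2.npz",**c)
    cv2.imwrite(f"pics/{n}2.png",cv2.resize(c["pixels"][...,::-1],(800,600)))
E
```

```text
time: 7.15
ee_pos: [0.4324, -0.0051, 0.0658]
eef_rot: [-0.038, 0.999, 0.0, 0.0]
ft_force: [-0.1, 0.6, 0.2]
width: 0.0837
grip_force: 0.0
time: 8.15
ee_pos: [0.4323, -0.0053, 0.2458]
eef_rot: [-0.038, 0.999, 0.0, 0.0]
ft_force: [-0.6, -0.1, -0.3]
width: 0.087
grip_force: 0.0
t 8.15 p [ 0.4323 -0.0053  0.2458] ang 94.4 F [-0.6 -0.1 -0.3] w 0.087 g 0.0 q [-0.57 -0.16  0.43  1.89  0.07  1.39  1.49]
shift [-0.557  0.388 -0.014] turn [0.    0.    0.036] rows>= 3.3
```

View pics/wrist2.png

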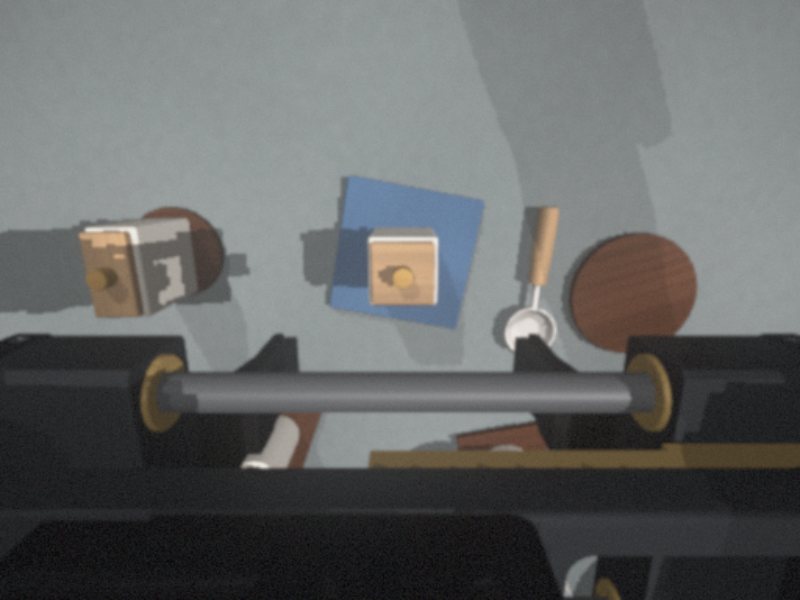

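The square canister stands on the tile, lid at (403,272); the large round coaster is now bare at (633,292). Its known grasp position calibrates the cameras.

Run:
```python
from h import *
w,t,s=[dict(np.load(f"pics/{n}2.npz")) for n in("wrist","top","scene")]
meas(w,"w",(325,165,490,335),.01,"tile");meas(t,"t",(360,300,480,420),.01,"tile")
meas(w,"w Sq",(360,225,445,315),.095,"lid");meas(t,"t Sq",(390,330,450,390),.095,"lid");meas(s,"s Sq",(330,210,420,290),.095,"lid")
meas(w,"w LRC",(565,225,705,360),.01,"coaster");meas(t,"t LRC",(250,300,335,390),.01,"coaster");meas(s,"s LRC",(450,230,525,290),.01,"coaster")
```

```text
w tile rect [432.1  -5.8] [129.2 128.8] 84.0 circ [432.2  -5.6] 179.1Traceback (most recent call last):
  File "<stdin>", line 3, in <module>
  File "h.py", line 36, in meas
    pts=cv2.convexHull(np.vstack([a for a in cs if len(a)>8])).reshape(-1,2)
                       ~~~~~~~~~^^^^^^^^^^^^^^^^^^^^^^^^^^^^^
    return _nx.concatenate(arrs, 0, dtype=dtype, casting=casting)
           ~~~~~~~~~~~~~~~^^^^^^^^^^^^^^^^^^^^^^^^^^^^^^^^^^^^^^^
ValueError: need at least one array to concatenate
```

Run:
```python
from h import *
w,t,s=[dict(np.load(f"pics/{n}2.npz")) for n in("wrist","top","scene")]
meas(w,"w Sq",(360,225,445,315),.095,"lid");meas(s,"s Sq",(330,210,420,290),.095,"lid")
meas(w,"w LRC",(565,225,705,356),.01,"coaster");meas(t,"t LRC",(250,300,335,390),.01,"coaster");meas(s,"s LRC",(450,230,525,290),.01,"coaster")
```

```text
w Sq lid rect [432.3  -7.2] [48.4 48.5] 4.3 circ [432.5  -7.2] 65.2
s Sq lid rect [436.4  -6.9] [49.4 50.3] 5.3 circ [438.1  -5.3] 63.9
w LRC coaster rect [452.5 222.2] [116.  121.8] 24.9 circ [454.8 224. ] 123.4
t LRC coaster rect [452.7 219. ] [114.9 118.2] 1.8 circ [452.9 218.8] 121.6
s LRC coaster rect [461.7 223. ] [119.5 118.7] 82.5 circ [462.1 221.9] 123.4
```

```bash
python3 -c "
from h import *
plan(.6625,.1235,.18,92)"
```

```text
shift [-0.799  0.37   0.215] turn [-0.    -0.001  0.02 ] rows>= 4.4
```

```bash
python3 -m pendant '[[-1,-0.1,0.04,0,0,0,0],[-1,-0.24,0.11,0,0,0,0.01],[-1,-0.4,0.18,0.05,0,0,0.02],[-1,-0.55,0.25,0.1,0,0,0.02],[-1,-0.68,0.32,0.16,0,0,0.02],[-1,-0.76,0.355,0.2,0,0,0.02],[-1,-0.799,0.37,0.215,0,0,0.02],[-1,-0.799,0.37,0.215,0,0,0.02]]'
python3 - <<'E'
from h import *
from bench import optics
st(); plan(.6625,.1235,.081,92)
c=optics.camera("wrist"); np.savez(f"pics/w3.npz",**c)
cv2.imwrite(f"pics/w3.png",cv2.resize(c["pixels"][...,::-1],(800,600)))
E
```

```text
time: 9.3
ee_pos: [0.6627, 0.1232, 0.1806]
eef_rot: [-0.017, 1.0, -0.0, -0.001]
ft_force: [-0.5, 0.0, 0.7]
width: 0.0869
grip_force: 0.0
t 9.3 p [0.6627 0.1232 0.1806] ang 91.9 F [-0.5  0.   0.7] w 0.0869 g 0.0 q [-0.56  0.48  0.44  1.37 -0.2   1.34  1.49]
shift [0.    0.001 0.332] turn [-0.    -0.001 -0.001] rows>= 1.6
```

View pics/w3.png

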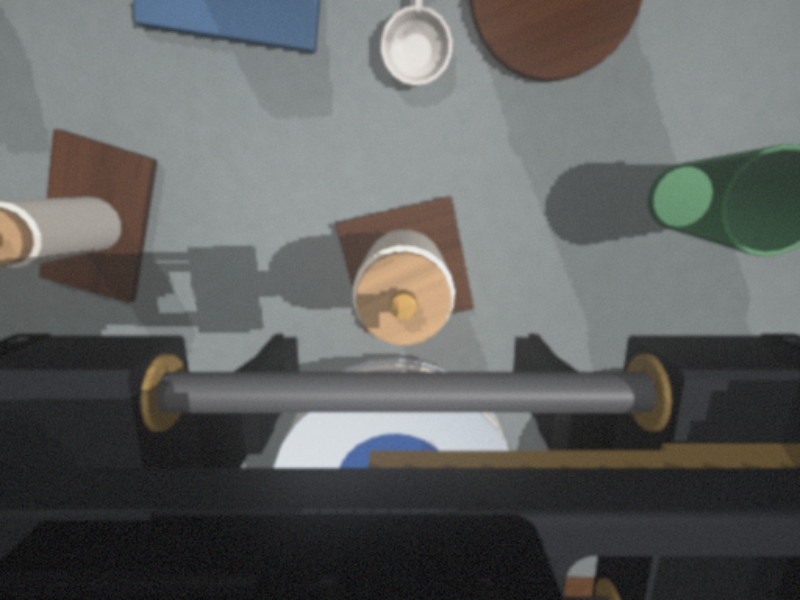

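The lid (404,298) is centred between the fingers (middle about 405), so I can descend and grip.

```bash
python3 -m pendant '[[-1,0,0,0.05,0,0,0],[-1,0,0,0.12,0,0,0],[-1,0,0,0.2,0,0,0],[-1,0,0,0.27,0,0,0],[-1,0,0,0.31,0,0,0],[-1,0,0,0.33,0,0,0],[-1,0,0,0.33,0,0,0],[0,0,0,0.33,0,0,0]]' 25
python3 -m pendant '[[0.5,0,0,0,0,0,0],[1,0,0,0,0,0,0],[1,0,0,0,0,0,0],[1,0,0,0,0,0,0],[1,0,0,0,0,0,0],[1,0,0,0,0,0,0]]' 25
python3 -c "
from h import *
st();plan(.4545,.2235,.142,92)"
```

```text
time: 10.35
ee_pos: [0.6635, 0.1237, 0.0832]
eef_rot: [-0.017, 1.0, 0.0, 0.001]
ft_force: [-0.2, 1.1, -0.5]
width: 0.0826
grip_force: 0.0
time: 11.1
ee_pos: [0.6632, 0.123, 0.0826]
eef_rot: [-0.017, 1.0, -0.0, 0.0]
ft_force: [0.4, -4.0, 3.3]
width: 0.0612
grip_force: 24.4
t 11.1 p [0.6632 0.123  0.0826] ang 91.9 F [ 0.4 -4.   3.3] w 0.0612 g 24.4 q [-0.55  0.55  0.41  1.48 -0.23  1.16  1.51]
shift [ 0.684  0.358 -0.199] turn [-0.     0.    -0.001] rows>= 3.8
```

```bash
python3 - <<'E'
from h import *
w=dict(np.load("pics/w3.npz"))
meas(w,"LR",(345,245,465,350),.11,"lid");meas(w,"SqC",(325,190,480,316),.01,"coaster")
E
python3 -m pendant '[[1,0,0,0,0,0,0],[1,0,0,-0.01,0,0,0],[1,0,0,-0.03,0,0,0],[1,0,0,-0.03,0,0,0]]'
python3 - <<'E'
from h import *
from bench import optics
st()
c=optics.camera("wrist"); np.savez("pics/w4.npz",**c)
meas(c,"LR",(300,245,520,362),.12,"lid")
cv2.imwrite("pics/w4.png",c["pixels"][130:260,150:380,::-1])
E
```

```text
LR lid rect [662.  122.4] [56.3 54.5] 1.9 circ [661.9 121.9] 57.3
SqC coaster rect [661.2 124.1] [93.3 93. ] 15.1 circ [661.  124.1] 129.3
time: 11.6
ee_pos: [0.6629, 0.1244, 0.0915]
eef_rot: [-0.017, 1.0, 0.0, 0.0]
ft_force: [-0.6, -0.6, -4.8]
width: 0.0612
grip_force: 24.0
t 11.6 p [0.6629 0.1244 0.0915] ang 92.0 F [-0.6 -0.6 -4.8] w 0.0612 g 24.0 q [-0.55  0.54  0.41  1.47 -0.23  1.18  1.51]
LR lid rect [645.1 124. ] [24.8 54.3] 2.0 circ [656.8 124.4] 54.3
```

View pics/w4.png

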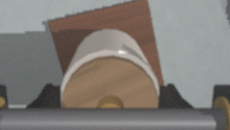

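The canister is held upright between the pads and its weight is carried. On to the large round coaster.

```bash
python3 -m pendant '[[1,0,0,-0.04,0,0,0],[1,0,0,-0.09,0,0,0],[1,0.02,0.01,-0.14,0,0,0],[1,0.06,0.03,-0.17,0,0,0],[1,0.12,0.063,-0.17,0,0,0],[1,0.19,0.1,-0.17,0,0,0],[1,0.27,0.14,-0.17,0,0,0],[1,0.35,0.183,-0.17,0,0,0]]'
python3 -m pendant '[[1,0.08,0.042,0,0,0,0],[1,0.15,0.08,0,0,0,0],[1,0.22,0.115,0,0,0,0],[1,0.28,0.145,0,0,0,0],[1,0.315,0.163,0,0,0,0],[1,0.33,0.17,0,0,0,0],[1,0.333,0.172,0,0,0,0],[1,0.333,0.172,0,0,0,0]]'
python3 -c "
from h import *
st();plan(.4545,.2235,.083,92)"
```

```text
time: 12.65
ee_pos: [0.5544, 0.1757, 0.1427]
eef_rot: [-0.017, 1.0, 0.0, -0.0]
ft_force: [-0.5, 0.8, -3.9]
width: 0.061
grip_force: 24.0
time: 13.65
ee_pos: [0.455, 0.2228, 0.1424]
eef_rot: [-0.017, 1.0, -0.0, 0.0]
ft_force: [-0.2, 0.4, -5.4]
width: 0.0609
grip_force: 24.0
t 13.65 p [0.455  0.2228 0.1424] ang 91.9 F [-0.2  0.4 -5.4] w 0.0609 g 24.0 q [-0.87  0.11  0.35  1.87 -0.04  1.16  1.1 ]
shift [0.002 0.002 0.198] turn [-0.     0.    -0.001] rows>= 0.9
```

```bash
python3 -m pendant '[[1,0,0.002,0.04,0,0,0],[1,0,0.002,0.1,0,0,0],[1,0,0.002,0.15,0,0,0],[1,0,0.002,0.18,0,0,0],[1,0,0.002,0.19,0,0,0],[1,0,0.002,0.198,0,0,0],[1,0,0.002,0.2,0,0,0],[1,0,0.002,0.2,0,0,0]]'
python3 -c "
from h import *
st()"
```

```text
time: 14.65
ee_pos: [0.4547, 0.2238, 0.0827]
eef_rot: [-0.017, 1.0, 0.0, 0.0]
ft_force: [0.1, -0.3, -5.9]
width: 0.0611
grip_force: 24.0
t 14.65 p [0.4547 0.2238 0.0827] ang 92.0 F [ 0.1 -0.3 -5.9] w 0.0611 g 24.0 q [-0.86  0.18  0.35  1.93 -0.07  1.03  1.12]
```

```bash
python3 -m pendant '[[1,0,0,0.003,0,0,0],[1,0,0,0.003,0,0,0]]'
python3 -m pendant '[[1,0,0,0.003,0,0,0],[1,0,0,0.003,0,0,0]]'
```

```text
time: 14.9
ee_pos: [0.4553, 0.2238, 0.0824]
eef_rot: [-0.017, 1.0, 0.0, 0.001]
ft_force: [-1.2, -3.1, 6.1]
width: 0.061
grip_force: 25.0
time: 15.15
ee_pos: [0.4557, 0.2239, 0.0823]
eef_rot: [-0.017, 1.0, 0.001, 0.001]
ft_force: [-3.3, -3.6, 14.1]
width: 0.0615
grip_force: 25.0
```

```bash
python3 -m pendant '[[1,0,0,-0.004,0,0,0],[0,0,0,-0.004,0,0,0],[-1,0,0,-0.004,0,0,0],[-1,0,0,-0.004,0,0,0],[-1,0,0,-0.004,0,0,0],[-1,0,0,-0.004,0,0,0],[-1,0,0,-0.004,0,0,0]]'
python3 -m pendant '[[-1,0,0,-0.05,0,0,0],[-1,0,0,-0.15,0,0,0],[-1,0,0,-0.27,0,0,0],[-1,0,0,-0.4,0,0,0],[-1,0,0,-0.5,0,0,0],[-1,0,0,-0.5,0,0,0]]'
python3 - <<'E'
from h import *
from bench import optics
st();plan(.4323,-.0055,.16,94.3)
c=optics.camera("wrist"); np.savez("pics/w5.npz",**c)
meas(c,"LR",(300,225,520,362),.11,"lid");meas(c,"LRC",(300,190,500,362),.01,"coaster")
E
```

```text
time: 16.02
ee_pos: [0.4545, 0.2238, 0.0817]
eef_rot: [-0.017, 1.0, 0.0, -0.0]
ft_force: [-0.4, -0.3, -0.0]
width: 0.0864
grip_force: 0.0
time: 16.77
ee_pos: [0.4557, 0.2243, 0.2351]
eef_rot: [-0.017, 1.0, 0.002, 0.002]
ft_force: [-0.1, -0.8, -0.1]
width: 0.0875
grip_force: 0.0
t 16.77 p [0.4557 0.2243 0.2351] ang 91.9 F [-0.1 -0.8 -0.1] w 0.0875 g 0.0 q [-0.88  0.04  0.35  1.74 -0.02  1.35  1.07]
shift [ 0.105 -0.764  0.247] turn [ 0.001  0.002 -0.02 ] rows>= 3.9
LR lid rect [451.8 199.5] [103.3  57.3] 84.8 circ [446.  198.4] 109.5
LRC coaster rect [451.2 227.9] [112.7 112.6] 1.9 circ [454.8 224.1] 121.0
```

```bash
python3 -m pendant '[[-1,0.02,-0.1,0,0,0,-0.01],[-1,0.04,-0.25,0.02,0,0,-0.02],[-1,0.06,-0.42,0.06,0,0,-0.02],[-1,0.08,-0.58,0.14,0,0,-0.02],[-1,0.1,-0.7,0.21,0,0,-0.02],[-1,0.105,-0.755,0.247,0,0,-0.02],[-1,0.105,-0.765,0.247,0,0,-0.02],[-1,0.105,-0.765,0.247,0,0,-0.02]]'
python3 -m pendant '[[-1,0,0,0.05,0,0,0],[-1,0,0,0.12,0,0,0],[-1,0,0,0.2,0,0,0],[-1,0,0,0.27,0,0,0],[-1,0,0,0.3,0,0,0],[-1,0,0,0.31,0,0,0],[-1,0,0,0.31,0,0,0],[0,0,0,0.31,0,0,0]]' 25
python3 -m pendant '[[0.5,0,0,0,0,0,0],[1,0,0,0,0,0,0],[1,0,0,0,0,0,0],[1,0,0,0,0,0,0],[1,0,0,0,0,0,0],[1,0,0,0,0,0,0]]' 25
python3 -c "
from h import *
st();plan(.6608,.124,.128,105)"
```

```text
time: 17.82
ee_pos: [0.431, -0.0061, 0.1579]
eef_rot: [-0.038, 0.999, 0.0, 0.0]
ft_force: [-0.0, 0.2, -0.0]
width: 0.087
grip_force: 0.0
time: 18.82
ee_pos: [0.4313, -0.0066, 0.0652]
eef_rot: [-0.038, 0.999, 0.0, 0.001]
ft_force: [0.2, -0.1, -0.4]
width: 0.0825
grip_force: 0.0
time: 19.58
ee_pos: [0.431, -0.0069, 0.0647]
eef_rot: [-0.038, 0.999, -0.0, 0.0]
ft_force: [0.2, -2.4, 3.7]
width: 0.0553
grip_force: 25.0
t 19.57 p [ 0.431  -0.0069  0.0647] ang 94.3 F [ 0.2 -2.4  3.7] w 0.0553 g 25.0 q [-0.67  0.03  0.6   2.14 -0.02  0.98  1.58]
shift [-0.797  0.377 -0.211] turn [-0.     0.    -0.089] rows>= 4.4
```

```bash
python3 -m pendant '[[1,0,0,-0.05,0,0,0],[1,0,0,-0.1,0,0,0],[1,0,0,-0.16,0,0,0],[1,-0.03,0.014,-0.2,0,0,0],[1,-0.09,0.042,-0.211,0,0,-0.01],[1,-0.17,0.08,-0.211,0,0,-0.02],[1,-0.26,0.123,-0.211,0,0,-0.03],[1,-0.35,0.166,-0.211,0,0,-0.04]]'
python3 -c "
from h import *
st();plan(.6608,.124,.128,105)"
```

```text
time: 20.58
ee_pos: [0.533, 0.0522, 0.1282]
eef_rot: [-0.081, 0.997, 0.0, 0.0]
ft_force: [0.2, -0.5, -3.2]
width: 0.0553
grip_force: 25.0
t 20.57 p [0.533  0.0522 0.1282] ang 99.2 F [ 0.2 -0.5 -3.2] w 0.0553 g 25.0 q [-0.69  0.21  0.58  1.83 -0.13  1.14  1.66]
shift [-0.459  0.168  0.001] turn [ 0.     0.    -0.048] rows>= 2.3
```

```bash
python3 -m pendant '[[1,-0.09,0.034,0,0,0,-0.01],[1,-0.18,0.067,0,0,0,-0.02],[1,-0.27,0.1,0,0,0,-0.03],[1,-0.35,0.13,0,0,0,-0.04],[1,-0.41,0.152,0,0,0,-0.048],[1,-0.445,0.165,0,0,0,-0.048],[1,-0.45,0.167,0,0,0,-0.048],[1,-0.45,0.167,0,0,0,-0.048]]'
python3 -c "
from h import *
st();plan(.66,.124,.065,105)"
```

```text
time: 21.58
ee_pos: [0.6568, 0.1215, 0.1279]
eef_rot: [-0.13, 0.992, -0.0, -0.0]
ft_force: [0.2, -0.2, -2.8]
width: 0.0554
grip_force: 25.0
t 21.57 p [0.6568 0.1215 0.1279] ang 104.9 F [ 0.2 -0.2 -2.8] w 0.0554 g 25.0 q [-0.62  0.51  0.52  1.46 -0.26  1.24  1.76]
shift [-0.013  0.005  0.21 ] turn [-0.    -0.    -0.001] rows>= 1.0
```

```bash
python3 -m pendant '[[1,-0.013,0.005,0.05,0,0,0],[1,-0.013,0.005,0.1,0,0,0],[1,-0.013,0.005,0.15,0,0,0],[1,-0.013,0.005,0.18,0,0,0],[1,-0.013,0.005,0.195,0,0,0],[1,-0.013,0.005,0.202,0,0,0],[1,-0.013,0.005,0.206,0,0,0],[1,-0.013,0.005,0.206,0,0,0]]'
python3 -m pendant '[[1,0,0,0.003,0,0,0],[1,0,0,0.003,0,0,0]]'
python3 -m pendant '[[1,0,0,0.003,0,0,0],[1,0,0,0.003,0,0,0]]'
```

```text
time: 22.58
ee_pos: [0.6607, 0.1243, 0.0665]
eef_rot: [-0.13, 0.992, 0.0, 0.0]
ft_force: [0.1, 0.2, -4.0]
width: 0.0556
grip_force: 25.0
time: 22.82
ee_pos: [0.6605, 0.1243, 0.0653]
eef_rot: [-0.13, 0.992, 0.0, 0.0]
ft_force: [0.5, 0.1, -2.8]
width: 0.0559
grip_force: 25.0
time: 23.08
ee_pos: [0.6607, 0.1242, 0.0649]
eef_rot: [-0.13, 0.992, 0.0, 0.0]
ft_force: [-1.6, -0.9, 1.5]
width: 0.0553
grip_force: 25.0
```

Contact made; release, rise, and measure both placed canisters.

```bash
python3 -m pendant '[[1,0,0,0,0,0,0],[0,0,0,0,0,0,0],[-1,0,0,0,0,0,0],[-1,0,0,0,0,0,0],[-1,0,0,0,0,0,0],[-1,0,0,0,0,0,0],[-1,0,0,0,0,0,0]]'
python3 -m pendant '[[-1,0,0,-0.05,0,0,0],[-1,0,0,-0.15,0,0,0],[-1,0,0,-0.27,0,0,0],[-1,0,0,-0.38,0,0,0],[-1,0,0,-0.4,0,0,0],[-1,0,0,-0.4,0,0,0]]'
python3 - <<'E'
from h import *
from bench import optics
st();plan(.42,-.226,.25,95)
c=optics.camera("wrist"); np.savez("pics/w6.npz",**c)
meas(c,"Sq",(340,225,470,362),.095,"lid");meas(c,"SqC",(320,190,490,330),.01,"coaster")
cv2.imwrite("pics/w6.png",cv2.resize(c["pixels"][...,::-1],(800,600)))
E
```

```text
time: 23.95
ee_pos: [0.6605, 0.1243, 0.0643]
eef_rot: [-0.13, 0.992, 0.0, 0.0]
ft_force: [-0.2, 0.4, 0.1]
width: 0.0862
grip_force: 0.0
time: 24.7
ee_pos: [0.6606, 0.1243, 0.1848]
eef_rot: [-0.13, 0.992, 0.0, 0.0]
ft_force: [-0.1, 0.6, -0.5]
width: 0.087
grip_force: 0.0
t 24.7 p [0.6606 0.1243 0.1848] ang 104.9 F [-0.1  0.6 -0.5] w 0.087 g 0.0 q [-0.63  0.48  0.54  1.38 -0.25  1.35  1.74]
shift [ 1.075 -0.922 -0.218] turn [0.    0.    0.083] rows>= 6.9
Sq lid rect [661.4 124.1] [48.8 48.5] 14.9 circ [661.3 124.4] 67.2
SqC coaster rect [661.3 124.5] [92.7 92.8] 14.9 circ [660.6 124.4] 129.8
```

View pics/w6.png

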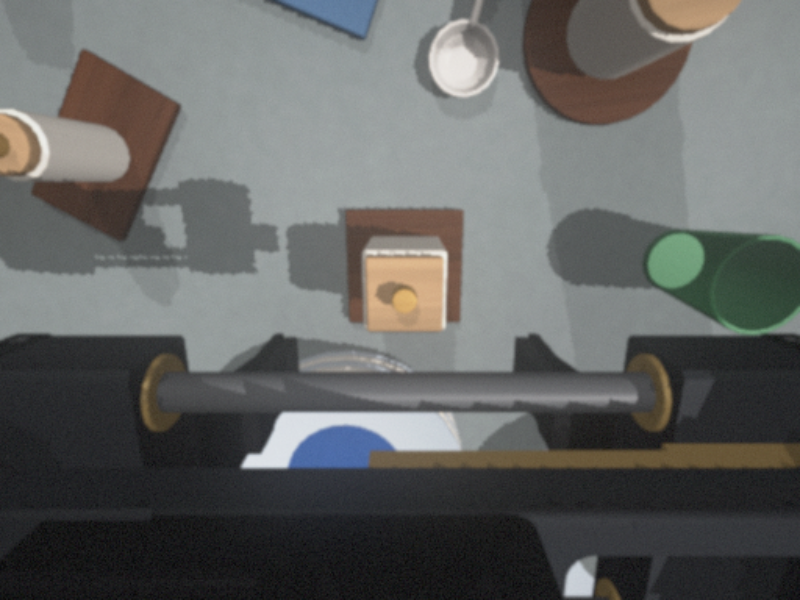

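The square canister stands centred and aligned on its coaster, lid (405,290), within 1 mm. Next is the oblong one.

```bash
python3 -m pendant '[[-1,0.05,-0.04,-0.08,0,0,0.01],[-1,0.15,-0.13,-0.16,0,0,0.03],[-1,0.28,-0.24,-0.218,0,0,0.05],[-1,0.42,-0.36,-0.218,0,0,0.07],[-1,0.56,-0.48,-0.218,0,0,0.083],[-1,0.7,-0.6,-0.218,0,0,0.083],[-1,0.82,-0.7,-0.218,0,0,0.083],[-1,0.92,-0.79,-0.218,0,0,0.083]]'
python3 -c "
from h import *
st();plan(.42,-.226,.25,95)"
```

```text
time: 25.75
ee_pos: [0.453, -0.177, 0.2488]
eef_rot: [-0.043, 0.999, 0.0, -0.001]
ft_force: [0.9, -1.0, -0.7]
width: 0.087
grip_force: 0.0
t 25.75 p [ 0.453  -0.177   0.2488] ang 94.9 F [ 0.9 -1.  -0.7] w 0.087 g 0.0 q [-0.48 -0.04  0.76  1.78  0.03  1.39  1.92]
shift [ 0.124 -0.153 -0.004] turn [ 0.    -0.001 -0.001] rows>= 0.9
```

```bash
python3 -m pendant '[[-1,0.06,-0.07,0,0,0,0],[-1,0.11,-0.14,0,0,0,0],[-1,0.124,-0.153,0,0,0,0],[-1,0.124,-0.153,0,0,0,0]]'
python3 - <<'E'
from h import *
from bench import optics
st()
c=optics.camera("wrist"); np.savez("pics/w7.npz",**c)
meas(c,"Ob",(330,225,490,362),.105,"lid");w=meas(c,"SRC",(320,150,490,330),.01,"coaster")
cv2.imwrite("pics/w7.png",cv2.resize(c["pixels"][...,::-1],(800,600)))
E
```

```text
time: 26.25
ee_pos: [0.4217, -0.224, 0.2493]
eef_rot: [-0.043, 0.999, 0.0, -0.0]
ft_force: [0.4, 0.7, -0.2]
width: 0.0866
grip_force: 0.0
t 26.25 p [ 0.4217 -0.224   0.2493] ang 95.0 F [ 0.4  0.7 -0.2] w 0.0866 g 0.0 q [-0.44 -0.08  0.8   1.8   0.06  1.39  2.01]
Ob lid rect [ 448.2 -228.8] [63.7 31.9] 5.4 circ [ 448.4 -228.2] 70.3
SRC coaster rect [ 438.  -220.7] [76.1 64.4] 75.8 circ [ 443.9 -224.1] 83.3
```

View pics/w7.png

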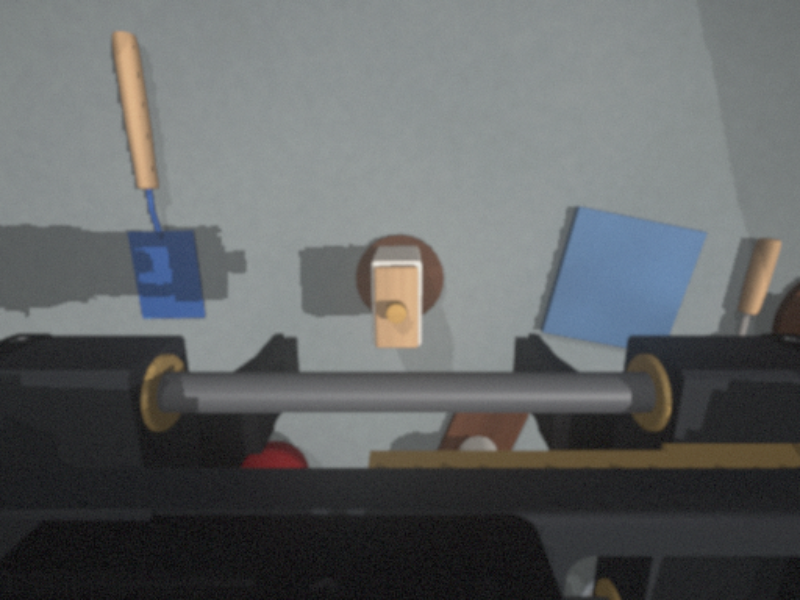

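The oblong lid is at (397,306), lined up with the gripper; the small round coaster is behind it at (400,278), mostly visible. Grasp it.

```bash
python3 -c "
from h import *
plan(.4485,-.2275,.076,95.3)"
```

```text
shift [-0.087 -0.021  0.578] turn [ 0.    -0.    -0.002] rows>= 2.8
```

```bash
python3 -m pendant '[[-1,-0.03,-0.01,0.06,0,0,0],[-1,-0.06,-0.015,0.16,0,0,0],[-1,-0.087,-0.02,0.28,0,0,0],[-1,-0.087,-0.02,0.4,0,0,0],[-1,-0.087,-0.02,0.5,0,0,0],[-1,-0.087,-0.02,0.56,0,0,0],[-1,-0.087,-0.02,0.577,0,0,0],[-1,-0.087,-0.02,0.577,0,0,0]]'
python3 -m pendant '[[0,0,0,0,0,0,0],[1,0,0,0,0,0,0],[1,0,0,0,0,0,0],[1,0,0,0,0,0,0],[1,0,0,0,0,0,0],[1,0,0,0,0,0,0],[1,0,0,0,0,0,0],[1,0,0,0,0,0,0]]' 25
python3 -c "
from h import *
st();plan(.4323,-.0055,.136,95.3)"
```

```text
time: 27.3
ee_pos: [0.4487, -0.2284, 0.0771]
eef_rot: [-0.043, 0.999, -0.0, 0.0]
ft_force: [-0.3, -0.5, 0.1]
width: 0.0869
grip_force: 0.0
time: 28.3
ee_pos: [0.4482, -0.2285, 0.0766]
eef_rot: [-0.043, 0.999, 0.0, 0.0]
ft_force: [0.3, -0.6, -0.2]
width: 0.0392
grip_force: 25.0
t 28.3 p [ 0.4482 -0.2285  0.0766] ang 94.9 F [ 0.3 -0.6 -0.2] w 0.0392 g 25.0 q [-0.36  0.23  0.83  1.97 -0.2   1.02  2.22]
shift [-0.011  0.745 -0.198] turn [-0.     0.    -0.003] rows>= 3.7
```

```bash
python3 -m pendant '[[1,0,0,-0.05,0,0,0],[1,0,0,-0.1,0,0,0],[1,0,0,-0.15,0,0,0],[1,0,0.03,-0.19,0,0,0],[1,0,0.09,-0.198,0,0,0],[1,0,0.18,-0.198,0,0,0],[1,-0.005,0.27,-0.198,0,0,0],[1,-0.005,0.37,-0.198,0,0,0]]'
python3 -m pendant '[[1,0,0.1,0,0,0,0],[1,0,0.19,0,0,0,0],[1,0,0.27,0,0,0,0],[1,0,0.33,0,0,0,0],[1,-0.005,0.36,0,0,0,0],[1,-0.005,0.375,0,0,0,0],[1,-0.005,0.375,0,0,0,0],[1,-0.005,0.375,0,0,0,0]]'
python3 -m pendant '[[1,0,0,0.05,0,0,0],[1,0,0,0.1,0,0,0],[1,0,0,0.15,0,0,0],[1,0,0,0.175,0,0,0],[1,0,0,0.188,0,0,0],[1,0,0,0.194,0,0,0],[1,0,0,0.196,0,0,0],[1,0,0,0.196,0,0,0]]'
python3 -m pendant '[[1,0,0,0.003,0,0,0],[1,0,0,0.003,0,0,0]]'
python3 -c "
from h import *
st()"
```

```text
time: 29.3
ee_pos: [0.4403, -0.1171, 0.137]
eef_rot: [-0.043, 0.999, 0.0, 0.001]
ft_force: [-0.1, -0.5, -3.1]
width: 0.0393
grip_force: 25.0
time: 30.3
ee_pos: [0.4319, -0.0062, 0.1361]
eef_rot: [-0.043, 0.999, -0.0, -0.0]
ft_force: [0.4, 0.4, -1.7]
width: 0.0394
grip_force: 25.0
time: 31.3
ee_pos: [0.4321, -0.0054, 0.0775]
eef_rot: [-0.043, 0.999, 0.0, 0.0]
ft_force: [0.2, -0.2, -2.6]
width: 0.0393
grip_force: 25.0
time: 31.55
ee_pos: [0.4321, -0.0055, 0.0766]
eef_rot: [-0.043, 0.999, 0.0, 0.0]
ft_force: [-0.8, -0.5, 1.1]
width: 0.0392
grip_force: 25.0
t 31.55 p [ 0.4321 -0.0055  0.0766] ang 94.9 F [-0.8 -0.5  1.1] w 0.0392 g 25.0 q [-0.69  0.01  0.61  2.13 -0.01  1.    1.58]
```

```bash
python3 -m pendant '[[1,0,0,0,0,0,0],[0,0,0,0,0,0,0],[-1,0,0,0,0,0,0],[-1,0,0,0,0,0,0],[-1,0,0,0,0,0,0],[-1,0,0,0,0,0,0],[-1,0,0,0,0,0,0],[-1,0,0,0,0,0,0]]'
python3 -m pendant '[[-1,0,0,-0.05,0,0,0],[-1,0,0,-0.15,0,0,0],[-1,0,0,-0.27,0,0,0],[-1,0,0,-0.38,0,0,0],[-1,0,0,-0.48,0,0,0],[-1,0,0,-0.5,0,0,0],[-1,0,0,-0.5,0,0,0]]'
python3 - <<'E'
from h import *
from bench import optics
st();plan(.6345,-.1245,.18,80)
c=optics.camera("wrist"); np.savez("pics/w8.npz",**c)
meas(c,"Ob",(340,215,480,350),.105,"lid");meas(c,"SRC",(20,150,320,335),.01,"coaster");meas(c,"tile",(300,100,520,360),.01,"tile")
c=optics.camera("scene"); np.savez("pics/s8.npz",**c)
E
```

```text
time: 32.55
ee_pos: [0.4318, -0.0055, 0.0763]
eef_rot: [-0.043, 0.999, 0.0, -0.0]
ft_force: [0.3, -0.7, 0.6]
width: 0.0859
grip_force: 0.0
time: 33.42
ee_pos: [0.4318, -0.0056, 0.2265]
eef_rot: [-0.043, 0.999, 0.0, 0.0]
ft_force: [-0.1, 0.0, -0.2]
width: 0.0872
grip_force: 0.0
t 33.42 p [ 0.4318 -0.0056  0.2265] ang 94.9 F [-0.1  0.  -0.2] w 0.0872 g 0.0 q [-0.71 -0.17  0.56  1.93  0.09  1.36  1.48]
shift [-0.639 -0.453  0.155] turn [0.    0.    0.125] rows>= 3.8
Ob lid rect [432.6  -5.5] [64.3 32. ] 5.5 circ [432.4  -5.8] 69.9
SRC coaster rect [ 442.6 -229.2] [75.2 85.4] 50.3 circ [ 444.8 -226.7] 85.8
tile tile rect [432.   -5.8] [129.1 128.8] 84.0 circ [431.8  -5.5] 178.9
```

```bash
python3 -m pendant '[[-1,-0.06,-0.04,0,0,0,0.02],[-1,-0.16,-0.11,0,0,0,0.05],[-1,-0.28,-0.2,0,0,0,0.08],[-1,-0.41,-0.29,0.04,0,0,0.11],[-1,-0.53,-0.375,0.1,0,0,0.125],[-1,-0.61,-0.43,0.14,0,0,0.125],[-1,-0.639,-0.453,0.155,0,0,0.125],[-1,-0.639,-0.453,0.155,0,0,0.125]]'
python3 - <<'E'
from h import *
from bench import optics
st()
c=optics.camera("wrist"); np.savez("pics/w9.npz",**c)
meas(c,"SR",(340,215,480,362),.10,"lid");meas(c,"ObC",(300,120,500,335),.01,"coaster")
cv2.imwrite("pics/w9.png",cv2.resize(c["pixels"][...,::-1],(800,600)))
meas(dict(np.load("pics/s8.npz")),"s SRC",(220,255,295,312),.01,"coaster")
c=optics.camera("top")
try: meas(c,"t SRC",(505,320,585,395),.01,"coaster")
except Exception as e: print("top hidden")
E
```

```text
time: 34.52
ee_pos: [0.634, -0.1247, 0.179]
eef_rot: [0.088, 0.996, -0.0, -0.001]
ft_force: [-0.6, 0.0, 1.3]
width: 0.0871
grip_force: 0.0
t 34.52 p [ 0.634  -0.1247  0.179 ] ang 79.9 F [-0.6  0.   1.3] w 0.0871 g 0.0 q [-0.41  0.47  0.74  1.47 -0.32  1.33  1.75]
SR lid rect [ 634.4 -125.9] [32.9 35.1] 79.9 circ [ 634.3 -125.9] 36.1
ObC coaster rect [ 631.9 -127.8] [ 73.5 119. ] 74.5 circ [ 631.5 -127.8] 136.7
s SRC coaster rect [ 452.8 -225.2] [80.9 82.4] 82.5 circ [ 453.  -226.4] 85.6
t SRC coaster rect [ 443.3 -236.7] [74.7 83.7] 71.3 circ [ 444.  -232.4] 85.6
```

View pics/w9.png

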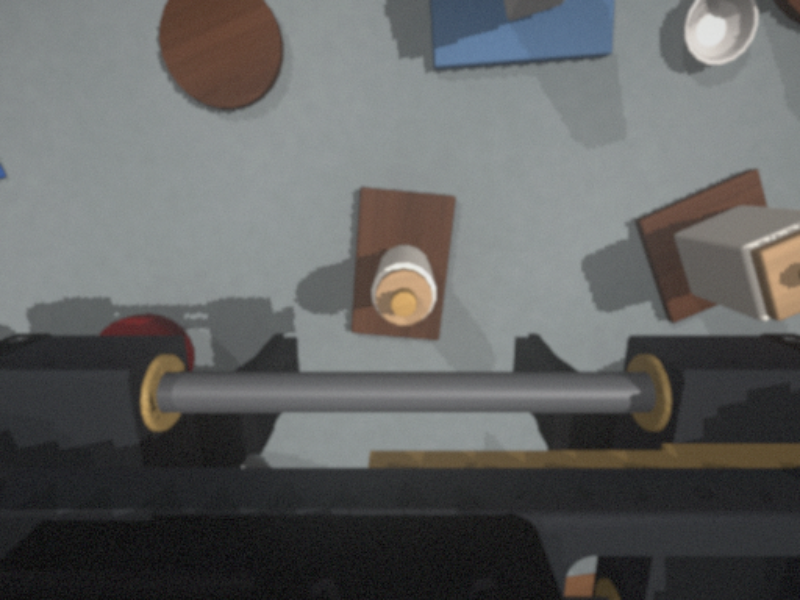

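The small round lid (403,295) is centred between the fingers, on the oblong coaster (404,265). The small round coaster is bare at (221,45). Its three measurements agree on (445,-227) mm.

```bash
python3 -m pendant '[[-1,0,0,0.05,0,0,0],[-1,0,0,0.13,0,0,0],[-1,0,0,0.22,0,0,0],[-1,0,0,0.3,0,0,0],[-1,0,0,0.345,0,0,0],[-1,0,0,0.36,0,0,0],[-1,0,0,0.36,0,0,0],[0,0,0,0.36,0,0,0]]' 20
python3 -m pendant '[[1,0,0,0,0,0,0],[1,0,0,0,0,0,0],[1,0,0,0,0,0,0],[1,0,0,0,0,0,0],[1,0,0,0,0,0,0],[1,0,0,0,0,0,0],[1,0,0,0,0,0,0]]' 20
python3 -c "
from h import *
st();plan(.445,-.2267,.131,80)"
```

```text
time: 35.62
ee_pos: [0.6351, -0.1245, 0.0727]
eef_rot: [0.088, 0.996, 0.0, 0.001]
ft_force: [-0.3, -0.4, 0.1]
width: 0.0827
grip_force: 0.0
time: 36.5
ee_pos: [0.6346, -0.1245, 0.0718]
eef_rot: [0.088, 0.996, -0.0, 0.0]
ft_force: [0.7, -1.7, 0.3]
width: 0.04
grip_force: 20.0
t 36.5 p [ 0.6346 -0.1245  0.0718] ang 79.9 F [ 0.7 -1.7  0.3] w 0.04 g 20.0 q [-0.38  0.56  0.69  1.58 -0.38  1.14  1.79]
shift [ 0.563 -0.446 -0.197] turn [-0.  0. -0.] rows>= 3.6
```

```bash
python3 -m pendant '[[1,0,0,-0.05,0,0,0],[1,0,0,-0.1,0,0,0],[1,0,0,-0.15,0,0,0],[1,0.025,-0.02,-0.19,0,0,0],[1,0.07,-0.055,-0.197,0,0,0],[1,0.13,-0.103,-0.197,0,0,0],[1,0.2,-0.158,-0.197,0,0,0],[1,0.27,-0.214,-0.197,0,0,0]]'
python3 -m pendant '[[1,0.07,-0.055,0,0,0,0],[1,0.14,-0.11,0,0,0,0],[1,0.2,-0.158,0,0,0,0],[1,0.25,-0.198,0,0,0,0],[1,0.28,-0.222,0,0,0,0],[1,0.293,-0.232,0,0,0,0],[1,0.293,-0.232,0,0,0,0],[1,0.293,-0.232,0,0,0,0]]'
python3 -c "
from h import *
st();plan(.445,-.2267,.072,80)"
```

```text
time: 37.5
ee_pos: [0.5414, -0.1744, 0.1304]
eef_rot: [0.088, 0.996, 0.0, -0.001]
ft_force: [-0.5, -0.2, -1.6]
width: 0.0397
grip_force: 20.0
time: 38.5
ee_pos: [0.4455, -0.2262, 0.1309]
eef_rot: [0.087, 0.996, -0.0, 0.0]
ft_force: [-0.2, -0.5, -2.8]
width: 0.04
grip_force: 20.0
t 38.5 p [ 0.4455 -0.2262  0.1309] ang 80.0 F [-0.2 -0.5 -2.8] w 0.04 g 20.0 q [-0.41  0.13  0.85  1.92 -0.11  1.14  1.88]
shift [ 0.001 -0.002  0.196] turn [-0.  0.  0.] rows>= 0.9
```

```bash
python3 -m pendant '[[1,0,0,0.05,0,0,0],[1,0,0,0.1,0,0,0],[1,0,0,0.15,0,0,0],[1,0,0,0.175,0,0,0],[1,0,0,0.188,0,0,0],[1,0,0,0.194,0,0,0],[1,0,0,0.197,0,0,0],[1,0,0,0.197,0,0,0]]'
python3 -m pendant '[[1,0,0,0.003,0,0,0],[1,0,0,0.003,0,0,0]]'
```

```text
time: 39.5
ee_pos: [0.4451, -0.2267, 0.072]
eef_rot: [0.088, 0.996, 0.0, 0.0]
ft_force: [0.3, -0.1, -2.7]
width: 0.0394
grip_force: 20.0
time: 39.75
ee_pos: [0.4456, -0.227, 0.0716]
eef_rot: [0.088, 0.996, -0.0, 0.001]
ft_force: [-0.8, -0.2, 5.9]
width: 0.04
grip_force: 20.0
```

Contact; release, rise, check, and plan to the oblong one on the tile.

```bash
python3 -m pendant '[[1,0,0,-0.001,0,0,0],[0,0,0,-0.001,0,0,0],[-1,0,0,-0.001,0,0,0],[-1,0,0,-0.001,0,0,0],[-1,0,0,-0.001,0,0,0],[-1,0,0,-0.001,0,0,0],[-1,0,0,-0.001,0,0,0],[-1,0,0,-0.001,0,0,0]]'
python3 -m pendant '[[-1,0,0,-0.05,0,0,0],[-1,0,0,-0.15,0,0,0],[-1,0,0,-0.27,0,0,0],[-1,0,0,-0.38,0,0,0],[-1,0,0,-0.4,0,0,0],[-1,0,0,-0.4,0,0,0]]'
python3 - <<'E'
from h import *
from bench import optics
st();plan(.4323,-.0055,.17,95.2)
c=optics.camera("wrist"); np.savez("pics/w10.npz",**c)
meas(c,"SR",(340,230,480,362),.10,"lid");meas(c,"SRC",(320,180,490,335),.01,"coaster")
E
```

```text
time: 40.75
ee_pos: [0.445, -0.2266, 0.0712]
eef_rot: [0.088, 0.996, 0.0, -0.0]
ft_force: [0.4, -0.5, 0.5]
width: 0.0858
grip_force: 0.0
time: 41.5
ee_pos: [0.445, -0.2266, 0.1915]
eef_rot: [0.088, 0.996, 0.0, 0.0]
ft_force: [0.1, -0.7, -0.5]
width: 0.0869
grip_force: 0.0
t 41.5 p [ 0.445  -0.2266  0.1915] ang 80.0 F [ 0.1 -0.7 -0.5] w 0.0869 g 0.0 q [-0.44  0.05  0.86  1.84 -0.04  1.26  1.83]
shift [0.17  0.718 0.072] turn [ 0.     0.    -0.127] rows>= 3.6
SR lid rect [ 444.3 -228. ] [33.4 33.3] 79.9 circ [ 444.7 -227.9] 35.3
SRC coaster rect [ 435.9 -217.4] [83.8 54.5] 46.0 circ [ 446.6 -227.2] 84.5
```

```bash
python3 -m pendant '[[-1,0.02,0.08,0,0,0,-0.02],[-1,0.05,0.2,0,0,0,-0.05],[-1,0.085,0.35,0,0,0,-0.08],[-1,0.12,0.5,0.02,0,0,-0.11],[-1,0.15,0.63,0.05,0,0,-0.127],[-1,0.165,0.7,0.07,0,0,-0.127],[-1,0.17,0.718,0.072,0,0,-0.127],[-1,0.17,0.718,0.072,0,0,-0.127]]'
python3 -m pendant '[[-1,0,0,0.05,0,0,0],[-1,0,0,0.12,0,0,0],[-1,0,0,0.2,0,0,0],[-1,0,0,0.27,0,0,0],[-1,0,0,0.3,0,0,0],[-1,0,0,0.312,0,0,0],[-1,0,0,0.312,0,0,0],[0,0,0,0.312,0,0,0]]' 25
python3 -m pendant '[[1,0,0,0,0,0,0],[1,0,0,0,0,0,0],[1,0,0,0,0,0,0],[1,0,0,0,0,0,0],[1,0,0,0,0,0,0],[1,0,0,0,0,0,0],[1,0,0,0,0,0,0]]' 25
python3 -c "
from h import *
st();plan(.632,-.1275,.136,74.7)"
```

```text
time: 42.55
ee_pos: [0.4321, -0.0063, 0.1693]
eef_rot: [-0.045, 0.999, -0.0, -0.0]
ft_force: [0.5, 0.0, 0.1]
width: 0.0871
grip_force: 0.0
time: 43.55
ee_pos: [0.4328, -0.0056, 0.0766]
eef_rot: [-0.045, 0.999, 0.0, 0.001]
ft_force: [0.9, 0.8, -0.2]
width: 0.0826
grip_force: 0.0
time: 44.42
ee_pos: [0.4323, -0.0057, 0.076]
eef_rot: [-0.045, 0.999, 0.0, -0.0]
ft_force: [1.4, -0.9, -0.2]
width: 0.0394
grip_force: 25.0
t 44.42 p [ 0.4323 -0.0057  0.076 ] ang 95.2 F [ 1.4 -0.9 -0.2] w 0.0394 g 25.0 q [-0.68  0.01  0.6   2.13 -0.01  1.    1.59]
shift [-0.626 -0.465 -0.2  ] turn [ 0.    -0.     0.171] rows>= 3.9
```

```bash
python3 -m pendant '[[1,0,0,-0.05,0,0,0],[1,0,0,-0.1,0,0,0],[1,0,0,-0.15,0,0,0],[1,-0.025,-0.02,-0.19,0,0,0.01],[1,-0.07,-0.05,-0.2,0,0,0.03],[1,-0.13,-0.1,-0.2,0,0,0.05],[1,-0.2,-0.15,-0.2,0,0,0.07],[1,-0.28,-0.21,-0.2,0,0,0.09]]'
python3 -c "
from h import *
st();plan(.632,-.1275,.136,74.7)"
```

```text
time: 45.42
ee_pos: [0.523, -0.0617, 0.1356]
eef_rot: [0.05, 0.999, -0.0, -0.0]
ft_force: [-0.6, 0.6, -2.3]
width: 0.0392
grip_force: 25.0
t 45.42 p [ 0.523  -0.0617  0.1356] ang 84.2 F [-0.6  0.6 -2.3] w 0.0392 g 25.0 q [-0.59  0.19  0.69  1.84 -0.13  1.15  1.62]
shift [-0.383 -0.182 -0.001] turn [-0.   -0.    0.08] rows>= 2.0
```

```bash
python3 -m pendant '[[1,-0.08,-0.038,0,0,0,0.02],[1,-0.16,-0.076,0,0,0,0.04],[1,-0.24,-0.114,0,0,0,0.06],[1,-0.31,-0.147,0,0,0,0.08],[1,-0.36,-0.17,0,0,0,0.08],[1,-0.38,-0.18,0,0,0,0.08],[1,-0.38,-0.18,0,0,0,0.08],[1,-0.38,-0.18,0,0,0,0.08]]'
python3 -c "
from h import *
st();plan(.632,-.1275,.077,74.7)"
```

```text
time: 46.42
ee_pos: [0.6296, -0.1254, 0.1359]
eef_rot: [0.132, 0.991, 0.0, -0.0]
ft_force: [-1.1, 0.4, -2.7]
width: 0.0397
grip_force: 25.0
t 46.42 p [ 0.6296 -0.1254  0.1359] ang 74.8 F [-1.1  0.4 -2.7] w 0.0397 g 25.0 q [-0.4   0.49  0.71  1.54 -0.33  1.24  1.67]
shift [-0.01  -0.005  0.196] turn [ 0.    -0.     0.001] rows>= 0.9
```

```bash
python3 -m pendant '[[1,-0.01,-0.005,0.05,0,0,0],[1,-0.01,-0.005,0.1,0,0,0],[1,-0.01,-0.005,0.15,0,0,0],[1,-0.01,-0.005,0.175,0,0,0],[1,-0.01,-0.005,0.188,0,0,0],[1,-0.01,-0.005,0.194,0,0,0],[1,-0.01,-0.005,0.196,0,0,0],[1,-0.01,-0.005,0.196,0,0,0]]'
python3 -m pendant '[[1,0,0,0.003,0,0,0],[1,0,0,0.003,0,0,0]]'
```

```text
time: 47.42
ee_pos: [0.6325, -0.1279, 0.0775]
eef_rot: [0.132, 0.991, 0.0, 0.0]
ft_force: [-0.2, -0.3, -3.4]
width: 0.0392
grip_force: 25.0
time: 47.68
ee_pos: [0.6323, -0.1278, 0.0763]
eef_rot: [0.132, 0.991, 0.0, 0.0]
ft_force: [0.1, -0.4, -2.2]
width: 0.0392
grip_force: 25.0
```

```bash
python3 -m pendant '[[1,0,0,0.003,0,0,0],[1,0,0,0.003,0,0,0]]'
python3 -m pendant '[[0,0,0,0,0,0,0],[-1,0,0,0,0,0,0],[-1,0,0,0,0,0,0],[-1,0,0,0,0,0,0],[-1,0,0,0,0,0,0],[-1,0,0,0,0,0,0],[-1,0,0,0,0,0,0]]'
python3 -m pendant '[[-1,0,0,-0.05,0,0,0],[-1,0,0,-0.15,0,0,0],[-1,0,0,-0.27,0,0,0],[-1,0,0,-0.38,0,0,0],[-1,0,0,-0.5,0,0,0],[-1,0,0,-0.5,0,0,0]]'
python3 - <<'E'
from h import *
from bench import optics
st();plan(.40,0,.35,80)
c=optics.camera("wrist"); np.savez("pics/w11.npz",**c)
meas(c,"Ob",(340,200,480,345),.105,"lid");meas(c,"ObC",(320,130,490,330),.01,"coaster")
E
```

```text
time: 47.92
ee_pos: [0.6325, -0.128, 0.0761]
eef_rot: [0.132, 0.991, 0.0, 0.0]
ft_force: [-2.2, 0.9, 5.7]
width: 0.0394
grip_force: 25.0
time: 48.8
ee_pos: [0.6324, -0.1279, 0.0754]
eef_rot: [0.132, 0.991, 0.0, -0.0]
ft_force: [-0.8, 0.2, 0.5]
width: 0.0859
grip_force: 0.0
time: 49.55
ee_pos: [0.6337, -0.1287, 0.2296]
eef_rot: [0.133, 0.991, 0.0, 0.003]
ft_force: [-0.2, -0.4, -0.6]
width: 0.0871
grip_force: 0.0
t 49.55 p [ 0.6337 -0.1287  0.2296] ang 74.8 F [-0.2 -0.4 -0.6] w 0.0871 g 0.0 q [-0.4   0.43  0.74  1.4  -0.29  1.41  1.64]
shift [ 0.862  0.21  -0.406] turn [ 0.     0.003 -0.044] rows>= 4.7
Ob lid rect [ 632.7 -128. ] [32.2 64.5] 74.3 circ [ 632.6 -127.7] 70.4
ObC coaster rect [ 632.3 -127.5] [ 72.6 117.6] 74.6 circ [ 632.1 -127.9] 136.6
```

The oblong one is within 1 mm. Back away and take a final overall look.

```bash
python3 -m pendant '[[-1,0.08,0.02,-0.08,0,0,0],[-1,0.2,0.05,-0.2,0,0,0],[-1,0.34,0.08,-0.3,0,0,0],[-1,0.48,0.12,-0.4,0,0,0],[-1,0.62,0.15,-0.4,0,0,0],[-1,0.72,0.18,-0.4,0,0,0],[-1,0.78,0.19,-0.4,0,0,0],[-1,0.78,0.19,-0.4,0,0,0]]'
python3 - <<'E'
from h import *
from bench import optics
c=optics.camera("scene")
cv2.imwrite("pics/s12.png",cv2.resize(c["pixels"][...,::-1],(800,600)))
E
```

```text
time: 50.6
ee_pos: [0.4208, -0.0111, 0.3453]
eef_rot: [0.131, 0.991, 0.0, -0.0]
ft_force: [1.1, -0.4, 0.6]
width: 0.0868
grip_force: 0.0
```

View pics/s12.png

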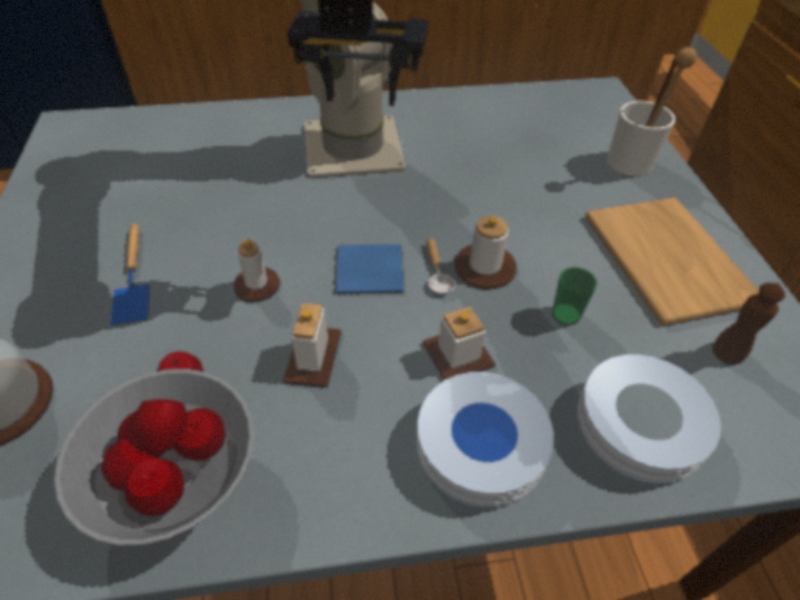

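All four stand upright on their own coasters: small round (253,268), oblong (312,340), square (462,340), large round (488,248). The glass is unmoved at (573,295).

```bash
python3 -c "
from bench import r
print(r.close_job())"
```

```text
the job is handed in; nothing more can be done
None
```

I moved all four canisters onto the coasters of their own outline and handed the job in at about 51 s; they stand upright and, where I could measure, about 2 mm or less off centre, with the glass not visibly moved, though the hand-in returned no verdict.

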